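# Lever up the vent grille and hold it open

### The arm

A 6-joint arm with a two-finger parallel gripper is mounted at the origin on the work surface. World frame = base frame: x ahead of the robot, y to its left, z up, the work surface at z = 0. Lengths are in m, angles in rad, forces in N, time in s.
With the tool pointing down it reaches from about 0.3 to 0.825 m from the base axis. Payload 5.4 kg.
Tool frame: the origin (TCP) lies between the finger pads; the fingertips stand 25 mm ahead of it and the grasp point (between the pads) lies 6 mm ahead of it; z points along the fingers, y is the line along which they close (so a half turn about z gives the same grasp; the last joint's range is limited). The gripper opens to 92 mm and grips with 3 to 60 N. Pads are 20 mm wide; open, the fingers measure 128 mm over their backs; the gripper's body (75 mm by 189 mm) begins 69 mm behind the grasp point.
Start: joints at [-1.485, 0.158, 1.597, -0, 1.386, -0.21], TCP at [0.168, -0.55, 0.24] pointing down, gripper open.
Joint ranges: [-2.91, 2.91], [-0.94, 2.29], [0.18, 2.7], [-1.29, 4.43], [0.17, 2.64], [-3, 3]. Speed limits (rad/s): [2.57, 2.57, 3.14, 3.14, 3.14, 3.14].

### API

Orientations are given as a rotation vector (axis times angle).
In Python, from cell import arm gives the robot as it stands.
- The arm moves only by the tool move_arm, never from a script. Its argument "targets" is one flat list of numbers, 7 for each row, row after row: the turn, a rotation vector about the tool's x, y, z in units of 45 degrees (1.0 is 45 degrees), then the shift along the tool's x, y, z in units of 1 m (1.0 is 1 m), then the opening, from 0 (shut) to 1 (fully open). In form: [ax, ay, az, x, y, z, claw, ax, ay, az, x, y, z, claw, ...]. A call has 1 to 10 rows; each row shifts and turns the commanded pose from where the row before left it, along the tool's axes as they then stand; what a row does not reach is not made up. A row lasts 1/8 s, in which the tool goes at most 62.5 mm and 10.7 degrees, less where a joint would pass 70% of its speed; a pose out of reach is approached as far as the arm can. A call with a number of a shift or a turn outside -1 to 1 is refused whole. A call with a gripper value outside its range is refused whole. The fingers move at their own pace and stop on an object; "force" is the grip in N (left out, the last holds). Time passes only in rows, so rows that do not move let the fingers close. It gives the time, the measured TCP pose, the force, the opening and the grip force at its end, in the units of the state.
- arm.sense(): the state, without advancing time (a new reading comes with each control period).
- arm.get_image(name): name is "side" or "top"; returns a dict with "img" (480x640x3 uint8, red, green, blue), "camera_matrix" (3x3 intrinsics, pixels), "rvec" (rotation vector, rad) and "tvec" (3), from world to camera coordinates, as OpenCV has them. Camera axes: x right, y down, z forward; pixel columns grow to the right and rows downward; lengths in m; the calibration is good to about 2 mm. A picture is of the moment at which its call begins. There is no depth.
- arm.hand_in(): hands the job in; it is judged then, once.
The state is a dict: "clock": time; "qpos": joint angles; "qd": joint speeds; "joint_torque": joint torques, N m; "tool_pos": TCP position; "ee_rot": TCP orientation; "force": force on the tool from outside, world axes, zero at the start; "wrist_torque": the same for the moment, N m; "opening": finger opening in m; "finger_force": force on a finger pad.
Only numpy, scipy, OpenCV 4.12 (cv2) and the standard library are available. Lean on these libraries where they do the work, as an engineer would, in place of code of your own. Each camera call takes 0.05 s, during which the arm holds its last target. There are 200 camera calls.

### The job

Push the upright peg of the sliding stop bar away from the lever until the bar is drawn fully out from under the lever's long arm. Then press the rubber pad on the long end of the lever right down onto its bumper, so that the short end raises the heavy grille flap, and finish while still holding it pressed down. Touch the pad from above and leave the lever seated in its cradle, do not touch the grille itself, and leave everything else on the bench where it is.

Things in the scene. Friction and masses are not known exactly. Their poses are not given: they have to be found in the camera images.
- fixture: Fixed bench fixture on an aluminium base plate, placed and turned anew each time. Origin on the table right under the lever's pivot. x runs along the lever from its long end (-x) to its short end and the grille (+x), y level across it, z up. Plate spans x -220 to 265 mm; the grey vent housing under the grille x 77 to 257, y -125 to 125 mm.
- guide (a point): Centre of the top of the grey guide block (36 mm along x, 45 mm along y) that the stop bar slides in, 94 mm above the table, at fixture x = -115, y = -52 mm.
- bumper (a point): Centre of the top of the black rubber bumper (radius 12 mm) under the lever's long arm, 31 mm above the table, at fixture x = -163, y = 0 mm.
- cradle (a point): Seat of the lever's cross pin in the open-topped notches of the two steel cheeks of the fixture, 70 mm above the table at fixture x = y = 0. Cheek tops are 85 mm above the table.
- lever: Loose steel lever, 0.3 kg, a bar 24 x 12 x 255 mm resting by a 10 mm cross pin in the cradle; origin on the pin's axis, axes parallel to the fixture's at rest (the bar then rises 0.22 rad towards its long end, -x). Its short end, 60 mm from the pin, is under the grille's lip. Pressing the pad down takes about 2 to 7 N; let go, the grille's weight swings it back up.
- lever_pad (a point): Centre of the top face of the black rubber pad, 50 x 50 mm, on the lever's long end, 185 mm from the pin. At rest about 121 mm above the table at fixture x = -177 mm; pressed right down on the bumper it is about 49 mm above the table at fixture x = -184 mm.
- stop_bar (a joint): Travel in m of the sliding steel stop bar (14 x 14 mm, top 84 mm above the table, at fixture x = -115 mm): 0 pushed in, its end under the long arm so that the lever cannot go down; 0.055 drawn fully out. Slides to the fixture's -y, away from the lever, takes about 2 N and stays where it is left. Starts at 0 to 0.010.
- stop_peg (a point): Centre of the top of the upright round steel peg (16 mm diameter) near the outer end of the stop bar. The peg rises from the bar's top (84 mm above the table) to 134 mm above the table; it starts 100 to 110 mm from the lever's centre line on the fixture's -y side and moves with the bar.
- grille (a joint): Opening angle in rad of the heavy (about 2 to 4 kg) dark steel grille flap, 250 x 215 x 12 mm, hinged along its far (+x) edge on top of the vent housing: 0 lying shut, about 0.115 with the lever pressed right down.
- grille_lip (a point): Middle of the lower front edge of the grille flap, over the short end of the lever; 73 mm above the table when shut.
- tape: Roll of masking tape lying flat beside the lever, 110 mm diameter, 24 mm high, origin under its centre. Bystander.
- screwdriver: Screwdriver lying on the table beyond the lever's long end. Bystander.
- spatula: Sealant spatula lying on the table. Bystander.
- cartridge: White sealant cartridge standing upright, 48 mm diameter, 215 mm high with its nozzle, origin under its centre. Bystander.
- bottle: White plastic bottle with red cap, 72 mm diameter, 170 mm high, origin under its centre. Bystander.
- stick_cup: Clear cup of wooden mixing sticks, 84 mm diameter, sticks up to 135 mm high, origin under its centre. Bystander.

How it is judged:
On the way:
1. the stop bar is drawn fully out, the lever still up (value of joint stop_bar above 0.045 m and value of joint grille below 0.04 rad), for 0.1 s.
At the end, for the whole second after the job is handed in: Grille at rest over 0.10 rad open, the pad under 60 mm above the table, held from above by the fingers (over 1 N, grasp point within 60 mm of its centre in plan and above its top face), stop bar out over 45 mm, lever pin within 8 mm of its seat (value of joint grille above 0.1 rad and velocity of joint grille between -0.05 and 0.05 rad/s and value of joint stop_bar above 0.045 m and height (world z) of lever_pad below 0.06 m and contact force between the fingers and lever above 1 N and z of the grasp point in the frame of lever_pad above 0.004 m and horizontal distance between the grasp point and lever_pad below 0.06 m and distance between lever and cradle below 0.008 m); the arm keeps its last pose, push and grip.
It fails at once if the lever is lifted or knocked out of its cradle (pin over 12 mm off its seat) (distance between lever and cradle above 0.012 m).
It fails at once if the grille is touched by the robot (contact force between any of the fingers, the arm and grille above 1 N).
It fails at once if a bystander is moved more than 25 mm (distance of any of tape, screwdriver, spatula, cartridge, bottle, stick_cup from where it was at the start of the episode above 0.025 m).
It also fails if it takes over 38 s, if anything falls off the work surface, if the arm or the gripper's body presses on something with over 40 N, if the wrist force passes 120 N, or if a joint passes its speed limit or range.

## Working session

There is one attempt and no reset: what is moved stays moved. The work goes in short steps, Python scripts to look and compute and a tool call to move; the robot and the scene stay as the last step left them, time stands still between calls to the robot, and variables do not carry over. Pictures are saved under pics/ and viewed, at most 10 in all, crops included, and the job is handed in when it is done.

Besides the shell and the picture viewer there is one more tool, called as name(argument=value, ...) on one line, values as JSON. move_arm: Moves the arm, as the interface text tells. Shifts and turns lie within -1 to 1; 1 stands for 1 m of shift or 45 degrees of turn. Its arguments: {"type":"object","properties":{"targets":{"type":"array"},"force":{"type":"number"}},"required":["targets"]}

```bash
mkdir -p pics; cat > h.py <<'E'
import numpy as np,cv2
from cell import arm
def cam(n,save=None):
    d=arm.get_image(n)
    if save: cv2.imwrite('pics/'+save,d['img'][:,:,::-1])
    return d
def ray(d,u,v,z):
    R=cv2.Rodrigues(np.array(d['rvec'],float))[0];t=np.array(d['tvec'],float).ravel()
    c=-R.T@t; r=R.T@np.linalg.inv(d['camera_matrix'])@[u,v,1]
    return c+r*(z-c[2])/r[2]
def proj(d,P):
    return cv2.projectPoints(np.array(P,float).reshape(-1,1,3),np.array(d['rvec'],float),np.array(d['tvec'],float),np.array(d['camera_matrix']),None)[0].reshape(-1,2)
E
python3 - <<'E'
from h import *
for n in('top','side'): 
    d=cam(n,n+'1.png'); R=cv2.Rodrigues(np.array(d['rvec'],float))[0]; print(n,-R.T@np.array(d['tvec']).ravel())
s=arm.sense();print(s['tool_pos'],s['ee_rot'],s['force'],s['opening'],s['clock'])
E
```

```text
top [0.46666517 0.04031154 1.29043068]
side [0.28153474 0.70210886 1.02774735]
[ 0.16753355 -0.54950985  0.23871113] [-3.10563506e+00 -4.62664591e-01 -1.50168075e-04] [-0.40927275 -0.15521723 -0.42142977] 0.09196864613612213 0.1
```

View pics/top1.png

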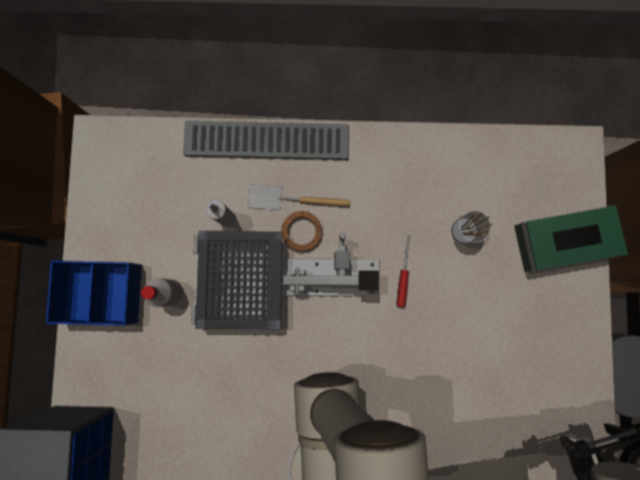

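View pics/side1.png

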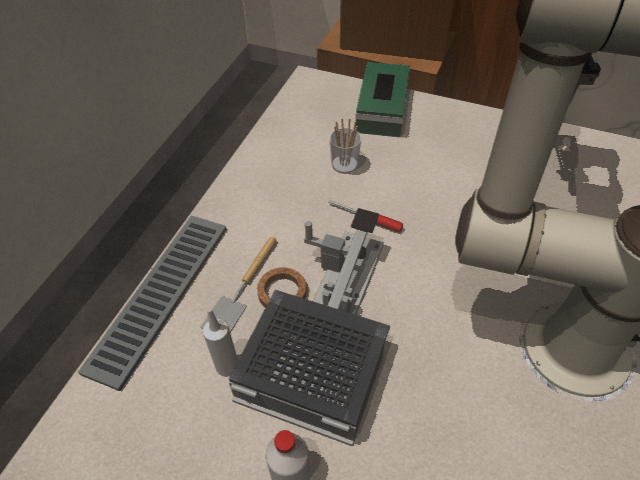

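The top view shows the pad near (369,280), peg top near (342,236), guide near (342,258), and the pivot near (297,282). Fixture +x points to image left (world +y), so the peg gets pushed towards world +x.

```bash
python3 - <<'E'
from h import *
d=cam('top');im=d['img'];e=cam('side')
cv2.imwrite('pics/topz.png',cv2.resize(im[220:310,275:395],None,fx=6,fy=6,interpolation=cv2.INTER_CUBIC)[:,:,::-1])
cv2.imwrite('pics/sidez.png',cv2.resize(e['img'][200:320,295:415],None,fx=5,fy=5,interpolation=cv2.INTER_CUBIC)[:,:,::-1])
g=im.max(2).astype(int); m=np.zeros(g.shape,np.uint8); m[255:310,350:395]=g[255:310,350:395]<50
n,l,s,c=cv2.connectedComponentsWithStats(m);i=1+s[1:,4].argmax();print(s[i],c[i],ray(d,*c[i],.119))
cn=max(cv2.findContours(m,0,2)[0],key=cv2.contourArea);print(cv2.minAreaRect(cn))
E
```

```text
[358 272  20  21 362] [368.20994475 281.13812155] [ 0.49467712 -0.07979634  0.119     ]
((367.5, 282.0), (20.0, 19.0), 90.0)
```

View pics/topz.png

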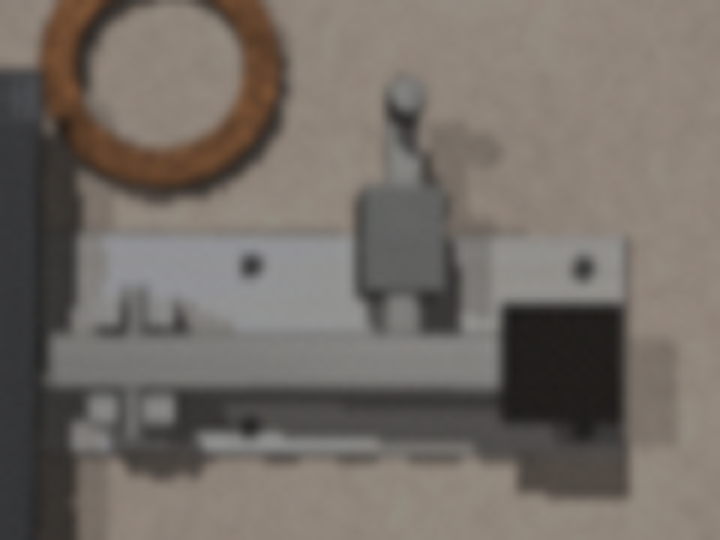

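View pics/sidez.png

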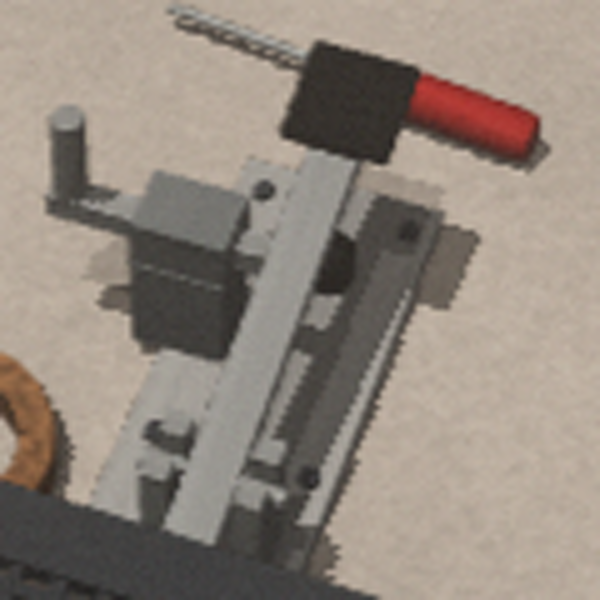

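The zoomed views give the peg top at top (342.1,235.1) and side (308.2,223), the pad centre at top (368.1,280) and side (365.2,219.6), and the guide top at top (341.6,259.6). The lever is almost exactly parallel to the world y axis.

```bash
python3 - <<'E'
from h import *
d=cam('top');e=cam('side')
print('peg',ray(d,342.1,235.1,.134),ray(e,308.2,223,.134))
print('pad',ray(d,368.1,280,.121),ray(e,365.2,219.6,.121))
print('guide',ray(d,341.6,259.6,.094))
s=arm.sense();R=cv2.Rodrigues(np.array(s['ee_rot']))[0];print(R.round(3))
t=np.array([.515,-.024,.24])-s['tool_pos'];print(R.T@t, t)
E
```

```text
peg [ 0.60619308 -0.01240181  0.134     ] [ 0.60479159 -0.01433519  0.134     ]
pad [ 0.49742867 -0.07928528  0.121     ] [ 0.49542249 -0.07918801  0.121     ]
guide [ 0.54828154 -0.01408238  0.094     ]
[[ 0.957  0.291 -0.   ]
 [ 0.291 -0.957  0.001]
 [ 0.    -0.001 -1.   ]]
[ 4.85621242e-01 -4.01731475e-01 -4.14238707e-04] [0.34743663 0.52583611 0.00071586]
```

move_arm(targets=[0,0,0.188,0,0,0,0,0,0,0.188,0,0,0,0,0,0,0,0.03,-0.04,0,0,0,0,0,0.03,-0.04,0,0,0,0,0,0.03,-0.04,0,0,0,0,0,0.03,-0.04,0,0,0,0,0,0.03,-0.04,0,0,0,0,0,0.03,-0.04,0,0,0,0,0,0.03,-0.04,0,0,0,0,0,0.03,-0.04,0,0])

```text
clock: 1.55
tool_pos: [0.4082, -0.2285, 0.2398]
ee_rot: [3.141, 0.001, 0.001]
force: [0.6, -0.6, -0.0]
opening: -0.0
finger_force: 0.0
```

move_arm(targets=[0,0,0,0.03,-0.04,0,0,0,0,0,0.03,-0.04,0,0,0,0,0,0.03,-0.04,0,0,0,0,0,0.03,-0.04,0,0,0,0,0,0.03,-0.04,0,0,0,0,0,0,-0.01,0,0,0,0,0,0,0,0,0])

```text
clock: 2.42
tool_pos: [0.5569, -0.0196, 0.2394]
ee_rot: [3.141, 0.003, -0.001]
force: [-0.3, -0.9, -0.7]
opening: 0.0004
finger_force: 0.0
```

move_arm(targets=[0,0,0,0,-0.006,0.03,0,0,0,0,0,0,0.03,0,0,0,0,0,0,0.03,0,0,0,0,0,0,0.018,0,0,0,0,0,0,0,0])

```text
clock: 3.05
tool_pos: [0.5562, -0.0145, 0.1305]
ee_rot: [-3.141, 0.001, 0.004]
force: [0.9, 0.6, 0.2]
opening: -0.0
finger_force: 0.0
```

```bash
python3 - <<'E'
from h import *
d=cam('side')
cv2.imwrite('pics/s2.png',cv2.resize(d['img'][150:330,260:440],None,fx=3.3,fy=3.3,interpolation=cv2.INTER_CUBIC)[:,:,::-1])
E
```

```text
(no output)
```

View pics/s2.png

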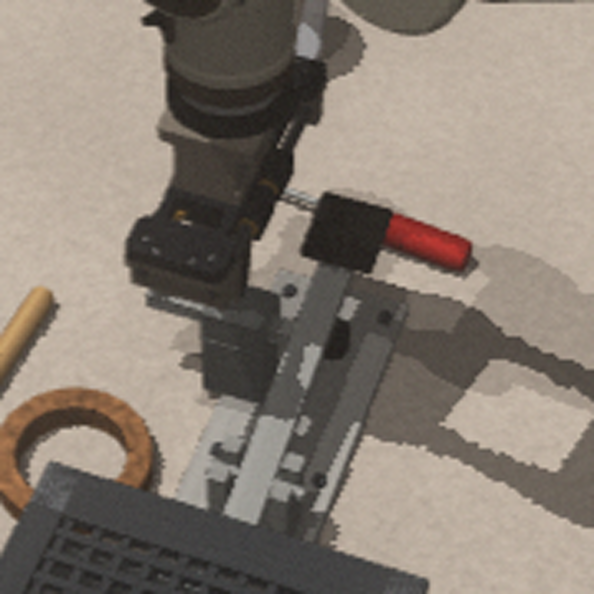

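The gripper sits above the guide block (crop about 210,300), between the lever and the hidden peg, and touches nothing. Next I push outward.

move_arm(targets=[0,0,0,0.01,0,0,0,0,0,0,0.01,0,0,0,0,0,0,0.01,0,0,0,0,0,0,0.01,0,0,0,0,0,0,0.01,0,0,0,0,0,0,0.01,0,0,0])

```text
clock: 3.85
tool_pos: [0.6178, -0.0136, 0.1315]
ee_rot: [-3.141, -0.001, 0.001]
force: [-3.0, 0.5, 1.2]
opening: 0.0005
finger_force: 1.1
```

move_arm(targets=[0,0,0,0.008,0,0,0,0,0,0,0.004,0,0,0,0,0,0,0.004,0,0,0])

```text
clock: 4.22
tool_pos: [0.6333, -0.0136, 0.1314]
ee_rot: [-3.141, -0.001, 0.001]
force: [-6.7, 2.1, 1.9]
opening: 0.0004
finger_force: 4.6
```

Force is rising close to the expected end stop, so I nudge further in small steps.

move_arm(targets=[0,0,0,0.002,0,0,0,0,0,0,0,0,0,0])

```text
clock: 4.47
tool_pos: [0.6333, -0.0136, 0.1313]
ee_rot: [-3.141, -0.001, 0.009]
force: [-9.3, 1.3, 4.9]
opening: 0.0006
finger_force: 4.7
```

move_arm(targets=[0,0,0,-0.015,0,0,0,0,0,0,0,0,-0.04,0,0,0,0,0,0,-0.04,0,0,0,0,-0.04,0.023,0,0,0,0,0,-0.04,0.023,0,0,0,0,0,-0.044,0.024,0,0,0,0,0,0,0,0,0])

```text
clock: 5.35
tool_pos: [0.4945, -0.085, 0.2113]
ee_rot: [3.141, -0.004, -0.0]
force: [1.3, 0.4, 0.4]
opening: 0.0005
finger_force: 0.0
```

```bash
python3 - <<'E'
from h import *
d=cam('side')
cv2.imwrite('pics/s3.png',cv2.resize(d['img'][150:330,260:440],None,fx=3.3,fy=3.3,interpolation=cv2.INTER_CUBIC)[:,:,::-1])
print(arm.sense()['tool_pos'], (proj(d,[[.651,-.0136,.134],[.496,-.079,.121]])-[260,150])*3.3)
E
```

```text
[ 0.49610855 -0.08460503  0.21190491] [[ 94.41457032 222.96875053]
 [346.25245291 229.64537761]]
```

View pics/s3.png

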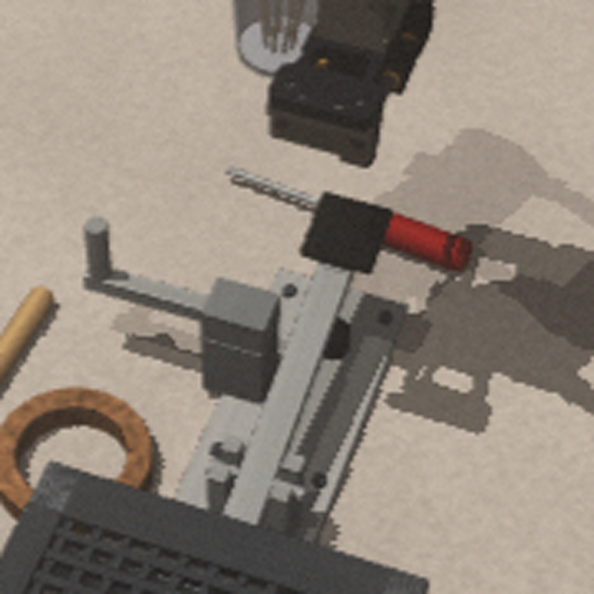

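The peg is out at (96,225), where I predicted it, and the lever is still up with its pad at (346,232). Now I press the pad.

move_arm(targets=[0,0,0,0,0,0.03,0,0,0,0,0,0,0.025,0,0,0,0,0,0,0.01,0,0,0,0,0,0,0.01,0,0,0,0,0,0,0.01,0,0,0,0,0,0,0.01,0,0,0,0,0,0,0.01,0,0,0,0,0,0,0.01,0])

```text
clock: 6.4
tool_pos: [0.5004, -0.087, 0.1]
ee_rot: [3.134, 0.002, 0.012]
force: [-0.3, -6.8, 9.0]
opening: 0.0003
finger_force: 4.6
```

move_arm(targets=[0,0,0,0,0,0.008,0,0,0,0,0,0,0.006,0,0,0,0,0,0,0.004,0,0,0,0,0,0,0,0])

```text
clock: 6.9
tool_pos: [0.5002, -0.0866, 0.0816]
ee_rot: [3.136, 0.002, 0.011]
force: [0.4, -6.7, 5.8]
opening: 0.0003
finger_force: 3.6
```

move_arm(targets=[0,0,0,0,0,0.004,0,0,0,0,0,0,0.003,0,0,0,0,0,0,0.002,0,0,0,0,0,0,0,0])

```text
clock: 7.4
tool_pos: [0.5006, -0.0863, 0.075]
ee_rot: [3.136, 0.003, 0.011]
force: [-7.0, -2.7, 25.4]
opening: 0.0003
finger_force: 12.6
```

The force jump to 25 N says the pad has reached its bumper. I check with a picture.

```bash
python3 - <<'E'
from h import *
d=cam('side')
cv2.imwrite('pics/s4.png',cv2.resize(d['img'][150:330,260:440],None,fx=3.3,fy=3.3,interpolation=cv2.INTER_CUBIC)[:,:,::-1])
s=arm.sense();print(s['clock'],s['tool_pos'],s['force'])
E
```

```text
7.45 [ 0.50061844 -0.08628159  0.07501801] [-7.66796842 -2.34391976 26.28304644]
```

View pics/s4.png

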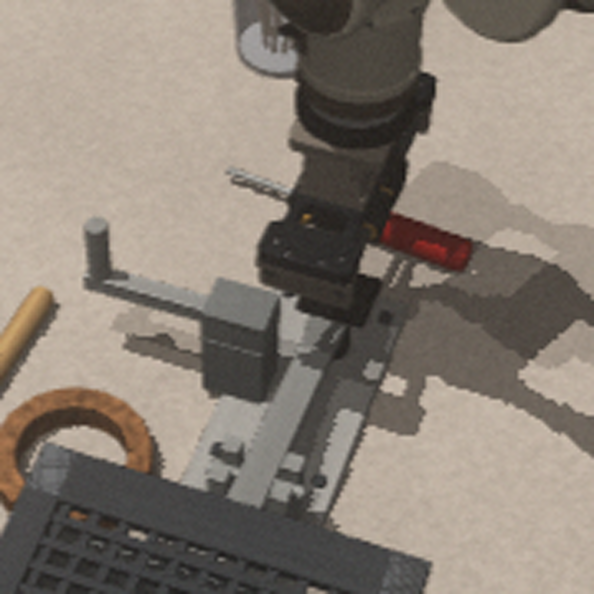

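The grille lip has risen at (240,490), the pad is on the bumper under the fingers, the peg is out at (96,225), and the tape and screwdriver haven't moved. I check numerically that the lever is still on its seat line.

```bash
python3 - <<'E'
from h import *
d=cam('side')
a=[[.496,.098,.082],[.496,.02,.067],[.496,-.055,.054],[.508,.098,.082],[.508,.02,.067],[.508,-.04,.056],[.484,.02,.067],[.484,-.04,.056]]
p=proj(d,a);print(((p-[260,150])*3.3).round())
g=cv2.resize(d['img'][210:300,320:370],None,fx=8,fy=8,interpolation=cv2.INTER_CUBIC)[:,:,::-1].copy()[:600]
for q in p: cv2.circle(g,tuple(int(v) for v in (q-[320,210])*8),3,(0,0,255),-1)
cv2.imwrite('pics/s5.png',g);s=arm.sense();print(s['force'],s['tool_pos'])
E
```

```text
[[253. 467.]
 [294. 388.]
 [330. 318.]
 [235. 461.]
 [277. 383.]
 [307. 327.]
 [311. 394.]
 [340. 337.]]
[-7.46038838 -2.82314559 25.10069266] [ 0.50064404 -0.08629381  0.07505091]
```

View pics/s5.png

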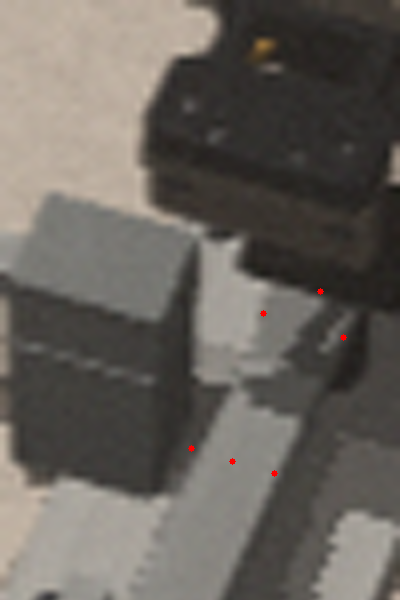

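```bash
python3 - <<'E'
from h import *
d=cam('top')
print('rest',ray(d,285,279.6,.066),ray(d,356.3,279.6,.110))
cv2.imwrite('pics/t6.png',cv2.resize(d['img'][220:310,275:395],None,fx=6,fy=6,interpolation=cv2.INTER_CUBIC)[:,:,::-1])
E
```

```text
rest [0.49492252 0.13028456 0.066     ] [ 0.49803141 -0.05094974  0.11      ]
```

View pics/t6.png

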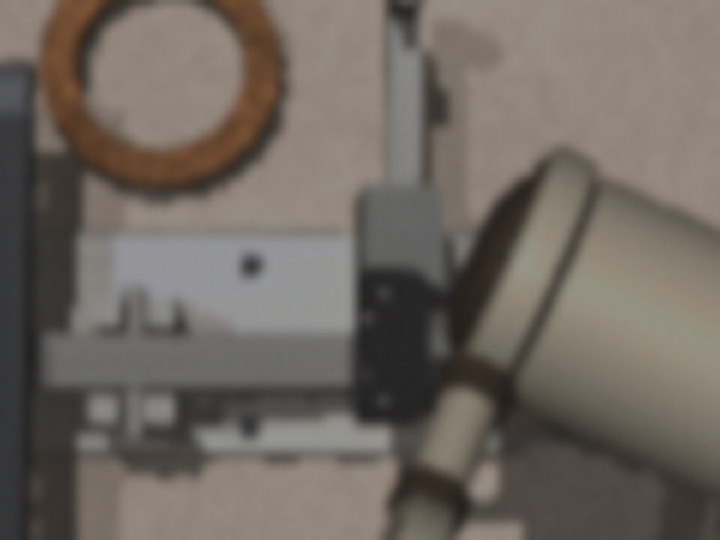

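In the top view the lever's edges (rows 333–388) and its pin at column 132 are where they were at rest, so it is still seated and straight. I hand in.

```bash
python3 -c "
from cell import arm
print(arm.hand_in())"
```

```text
the job is handed in; nothing more can be done
None
```

I drew the stop bar out to its end stop and handed the job in at about 7.5 s with the pad held on its bumper at about 25 N. The lever looked seated and the grille raised in the last pictures, but no verdict came back.

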